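Load the duplicate sample vials into the autosampler rack

ROBOT

A 6-joint arm with a two-finger parallel gripper is mounted at the origin on a cart in front of the work surface, level with it; the furniture and walls round the work are solid. World frame = base frame: x ahead of the robot, y to its left, z up, the work surface at z = 0. Lengths are in mm, angles in rad, forces in N, time in s.
With the tool pointing down it reaches from about 275 to 1000 mm from the base axis. Payload 8.4 kg.
Tool frame: the origin (TCP) lies at the very end of the fingers, on their centre line; the grasp point (between the pads) lies 19 mm behind it; z points along the fingers, y is the line along which they close (so a half turn about z gives the same grasp; the last joint's range is limited). The gripper opens to 85 mm and grips with 20 to 120 N. Pads are 22 mm wide; open, the fingers measure 114 mm over their backs; the gripper's body (76 mm by 85 mm) begins 54 mm behind the grasp point. The pads swing forward as they close: fully open they stand 13 mm farther back than shut.
Start: joints at [1.155, 0.353, 1.633, -0, 1.155, -0.002], TCP at [251.306, 572.253, 231.281] pointing down, gripper open.
Joint ranges: [-2.63, 2.63], [-0.92, 2.1], [0.06, 2.66], [-1.3, 4.44], [0, 2.69], [-3.02, 3.02]. Speed limits (rad/s): [2.22, 2.22, 2.79, 3.14, 3.14, 3.14].

INTERFACE

Orientations are given as [roll, pitch, yaw] about the fixed x, y, z axes, in that order (R = Rz(yaw) Ry(pitch) Rx(roll)).
In Python, from rig import sensors, grab_frame, camera_params, order gives the robot as it stands. The module is installed in compiled form; this text tells all that it offers.
- The arm moves only by the tool move_arm, never from a script. Its argument "motion" is a list of rows, each a list of 7 numbers: the turn, a rotation vector about the tool's x, y, z in fractions of the full range, 1 being 90 degrees, then the shift along the tool's x, y, z in a scale on which 1.0 is 1 m, then the finger opening in m, from 0 to 0.0854. A call has 1 to 8 rows; each row is the pose to reach, as a shift and turn from the pose commanded when the call began, along the tool's axes at that moment; what a row does not reach only later rows make up. A row lasts 1/8 s, in which the tool goes at most 62.5 mm and 10.7 degrees, less where a joint would pass 70% of its speed; a pose out of reach is approached as far as the arm can. A shift or turn number past 1, either way, is cut back to 1. A call with a gripper value outside its range is refused whole. The fingers move at their own pace and stop on an object; "grip_force" is the grip in N (left out, the last holds). Time passes only in rows, so rows that repeat a pose let the fingers close. It gives the time, the measured TCP pose, the force, the opening and the grip force at its end, in the units of the state.
- sensors.sense(): the state, without advancing time (a new reading comes with each control period).
- grab_frame(name): name is "side" or "top"; returns (picture, depth): 420x560x3 uint8, red, green, blue; 420x560 float32, mm along the optical axis (not along the pixel's ray), 0 where there is no reading.
- camera_params(name): a dict with "camera_matrix" (3x3 intrinsics, pixels), "k1" (the pictures are not rectified: a ray, as slopes to the right and down, at radius r is drawn at 1 + k1 r^2 times it, then the intrinsics apply), "world_from_camera" (4x4, takes a point from camera to world coordinates). Camera axes: x right, y down, z forward; pixel columns grow to the right and rows downward; lengths in mm; the calibration is good to about 2 mm. A picture is of the moment at which its call begins. camera_params takes no time and is no camera call.
- order.sign_off(): hands the job in; it is judged then, once.
The state is a dict: "clock": time; "qpos": joint angles; "qvel": joint speeds; "joint_efforts": joint torques, N m; "eef_pos": TCP position; "tcp_rot": TCP orientation; "contact_force": force on the tool from outside, world axes, zero at the start; "wrist_torque": the same for the moment, N m; "opening": opening from 0.0 (shut) to 1.0 (fully open); "grasp_force": force on a finger pad.
Only numpy, scipy, OpenCV 4.12 (cv2) and the standard library are available. Lean on these libraries where they do the work, as an engineer would, in place of code of your own. Each camera call takes 0.05 s, during which the arm holds its last target. There are 200 camera calls.

TASK

Load the duplicates for measuring: move the four plain-capped vials from the white bench rack into the empty front row of the grey autosampler rack, each into the hole directly in front of the dotted vial with the same cap colour, so that both rows run in the same order and each pair is measured together. Seat every vial fully home and upright, and leave the dotted vials standing in their holes.

Things in the scene. Friction and masses are not known exactly. Their poses are not given: they have to be found in the camera images.
- vial_red: Amber glass sample vial with a paper label and a plain red screw cap, one of the four to be moved. It stands upright in the white bench rack. 62 mm tall; glass body 27 mm across up to 42 mm (21 mm at the rounded foot), then a shoulder; cap 24 mm across, from 48 to 62 mm above the foot. 28 to 56 g. Origin: centre of its foot; z runs up to the cap.
- vial_yellow: Amber glass sample vial with a paper label and a plain yellow screw cap, one of the four to be moved. It stands upright in the white bench rack. 62 mm tall; glass body 27 mm across up to 42 mm (21 mm at the rounded foot), then a shoulder; cap 24 mm across, from 48 to 62 mm above the foot. 28 to 56 g. Origin: centre of its foot; z runs up to the cap.
- vial_green: Amber glass sample vial with a paper label and a plain green screw cap, one of the four to be moved. It stands upright in the white bench rack. 62 mm tall; glass body 27 mm across up to 42 mm (21 mm at the rounded foot), then a shoulder; cap 24 mm across, from 48 to 62 mm above the foot. 28 to 56 g. Origin: centre of its foot; z runs up to the cap.
- vial_blue: Amber glass sample vial with a paper label and a plain blue screw cap, one of the four to be moved. It stands upright in the white bench rack. 62 mm tall; glass body 27 mm across up to 42 mm (21 mm at the rounded foot), then a shoulder; cap 24 mm across, from 48 to 62 mm above the foot. 28 to 56 g. Origin: centre of its foot; z runs up to the cap.
- mate_red: Like the plain red-capped vial (same sizes and origin) but with a round white dot on its red cap: first portion of the same sample, standing in the back row of the grey sampler rack. It stays where it is.
- mate_yellow: Like the plain yellow-capped vial (same sizes and origin) but with a round white dot on its yellow cap: first portion of the same sample, standing in the back row of the grey sampler rack. It stays where it is.
- mate_green: Like the plain green-capped vial (same sizes and origin) but with a round white dot on its green cap: first portion of the same sample, standing in the back row of the grey sampler rack. It stays where it is.
- mate_blue: Like the plain blue-capped vial (same sizes and origin) but with a round white dot on its blue cap: first portion of the same sample, standing in the back row of the grey sampler rack. It stays where it is.
- sampler_rack: Grey metal rack, fixed, 122 (x) by 229 mm (y) plus a 14 mm finger bar at each end. Origin under its centre, on the bench; x points from the empty front row to the dotted vials. Black funnel inserts, 43 mm inside at the top, 30 at the bottom: front row x = -30, back row x = 30 mm, each at y = -81, -27, 27, 81 mm. Deck top 34 mm above the bench; a seated foot is 8 mm up, 36 mm of vial shows.
- bench_rack: White plastic block rack with one row of four wells, 64 mm deep (x) by 222 mm (y), 30 mm tall; it does not move. Origin: under its centre, on the bench. Wells of 30 mm at x = 0, y = -81, -27, +27, +81 mm; their floor is 8 mm above the bench.

How it is judged:
By the outcome, as a careful person would: the job done as asked, in the order asked, and still so for the second after the job is handed in, with the robot touching nothing.
It also fails if it takes over 90 s, if anything falls off the work surface, if the arm or the gripper's body presses on something with over 40 N, if the wrist force passes 120 N, or if a joint passes its speed limit or range.

## Working session

There is one attempt and no reset: what is moved stays moved. The work goes in short steps, Python scripts to look and compute and a tool call to move; the robot and the scene stay as the last step left them, time stands still between calls to the robot, and variables do not carry over. Pictures are saved under pics/ and viewed, at most 14 in all, crops included, and the job is handed in when it is done.

Besides the shell and the picture viewer there is one more tool, called after "Call:" by a JSON object that holds its "api" and its "payload", one argument or row to a line. move_arm: Moves the arm, as the interface text tells. Its arguments: {"type":"object","properties":{"motion":{"type":"array","items":{"type":"array","items":{"type":"number"}}},"grip_force":{"type":"number"}},"required":["motion"]}

```bash
mkdir -p pics; python3 - <<'E'
from rig import sensors, grab_frame, camera_params
import cv2,numpy as np
for n in("top","side"):
    p,d=grab_frame(n); cv2.imwrite(f"pics/{n}0.png",p[...,::-1]); np.save(f"{n}0.npy",d)
    c=camera_params(n); print(n,c)
print(sensors.sense())
E
```

```text
top {'camera_matrix': array([[448.35625314,   0.        , 279.47072249],
       [  0.        , 448.35625314, 206.129398  ],
       [  0.        ,   0.        ,   1.        ]]), 'k1': -0.029028421567509642, 'world_from_camera': array([[ 5.47302873e-04, -9.96182293e-01,  8.72956980e-02,
         4.98339166e+02],
       [-9.99992582e-01, -8.78044427e-04, -3.75039670e-03,
        -5.07592472e+00],
       [ 3.81272828e-03, -8.72929978e-02, -9.96175384e-01,
         9.55526750e+02],
       [ 0.00000000e+00,  0.00000000e+00,  0.00000000e+00,
         1.00000000e+00]])}
side {'camera_matrix': array([[445.70906357,   0.        , 274.59607677],
       [  0.        , 445.70906357, 210.7717471 ],
       [  0.        ,   0.        ,   1.        ]]), 'k1': -0.10744740668752685, 'world_from_camera': array([[-9.63160015e-01, -1.55685051e-01,  2.19282811e-01,
         3.97687032e+02],
       [-2.67931047e-01,  4.85332848e-01, -8.32264971e-01,
         7.03092738e+02],
       [ 2.31460630e-02, -8.60357014e-01, -5.09166051e-01,
         4.78506588e+02],
       [ 0.00000000e+00,  0.00000000e+00,  0.00000000e+00,
         1.00000000e+00]])}
{'clock': 0.1, 'qpos': array([ 1.15458660e+00,  3.53577192e-01,  1.63407340e+00, -1.29907295e-05,
        1.15520559e+00, -2.41544819e-03]), 'qvel': array([ 3.58306495e-04, -1.09496960e-04, -1.60925264e-03,  3.29141814e-05,
       -2.31064284e-03,  1.64849783e-04]), 'joint_efforts': array([ 9.31230315e-04, -6.06355762e+01, -3.42821431e+01,  1.06947962e-04,
        3.94040690e-03,  3.71619740e-05]), 'eef_pos': array([251.13964052, 571.84554317, 230.63198242]), 'tcp_rot': array([-3.14032910e+00,  8.82626888e-06,  2.72780364e+00]), 'contact_force': array([ 0.90023861, -0.84235875, -0.34302746]), 'wrist_torque': array([-0.02830987,  0.02277443, -0.04041712]), 'grasp_force': 0.0, 'opening': 1.0006842467511299}
```

View pics/top0.png

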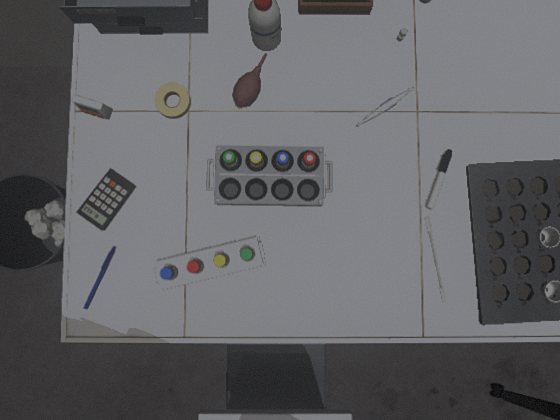

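View pics/side0.png

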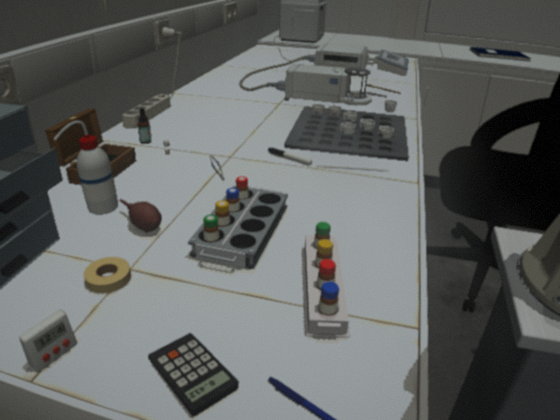

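The top view shows the dotted caps, left to right, green (230,158), yellow (256,158), blue (283,158) and red (310,158). The front holes are at row ~189. The bench rack caps are blue (167,272), red (194,266), yellow (220,260) and green (247,254). The side view agrees with this.

```bash
cat > h.py <<'E'
import cv2,numpy as np
from rig import sensors, grab_frame, camera_params
def rays(n,px):
    c=camera_params(n); K=c["camera_matrix"]; D=np.array([c["k1"],0,0,0,0.])
    u=cv2.undistortPoints(np.float64(px).reshape(-1,1,2),K,D).reshape(-1,2)
    W=c["world_from_camera"]; return W[:3,3],np.c_[u,np.ones(len(u))]@W[:3,:3].T
def plane(n,px,z):
    o,d=rays(n,px); return o+d*((z-o[2])/d[:,2])[:,None]
def tri(pa,pb):
    o,d=rays("top",[pa]);q,e=rays("side",[pb]);d=d[0]/np.linalg.norm(d[0]);e=e[0]/np.linalg.norm(e[0])
    s=np.linalg.lstsq(np.c_[d,-e],q-o,rcond=None)[0];A=o+d*s[0];B=q+e*s[1];return (A+B)/2,np.linalg.norm(A-B)
H={"red":((0,8),(172,180)),"yellow":((18,32),)*1,"green":((50,85),),"blue":((105,130),)}
def caps(img,box,smin=110,amin=25):
    x0,y0,x1,y1=box; hsv=cv2.cvtColor(img,cv2.COLOR_RGB2HSV)[y0:y1,x0:x1]; out={}
    for k,rs in H.items():
        m=sum(((hsv[...,0]>=a)&(hsv[...,0]<=b)) for a,b in rs)>0
        m=(m&(hsv[...,1]>smin)&(hsv[...,2]>50)).astype(np.uint8)
        cs,_=cv2.findContours(m,cv2.RETR_EXTERNAL,cv2.CHAIN_APPROX_NONE)
        out[k]=[(np.add(cv2.minEnclosingCircle(c)[0],(x0,y0)).round(1),round(cv2.minEnclosingCircle(c)[1],1),cv2.contourArea(c)) for c in cs if cv2.contourArea(c)>amin]
    return out
E
python3 - <<'E'
from h import *
t=cv2.imread("pics/top0.png")[...,::-1].copy(); s=cv2.imread("pics/side0.png")[...,::-1].copy(); d=np.load("top0.npy")
for nm,b,z in(("mate",(210,145,330,172),70),("plain",(150,235,270,290),70)):
    for k,v in caps(t,b).items():
        for p,r,a in v: print(nm,k,p,r,a,plane("top",[p],z).round(1)[0], d[int(p[1]),int(p[0])])
for nm,b in(("mate",(190,170,255,240)),("plain",(305,215,350,310))):
    print(nm,{k:[(p,r,a,plane("side",[p],66)[0].round(1)) for p,r,a in v] for k,v in caps(s,b).items()})
g=cv2.cvtColor(t,cv2.COLOR_RGB2GRAY)[174:205,212:326]
cs,_=cv2.findContours((g<50).astype(np.uint8),cv2.RETR_EXTERNAL,cv2.CHAIN_APPROX_NONE)
for c in cs:
    if cv2.contourArea(c)>150:
        p,r=cv2.minEnclosingCircle(c);p=np.add(p,(212,174));print("hole",p,r,cv2.contourArea(c),plane("top",[p],34)[0].round(1))
big=np.hstack([cv2.resize(t[140:300,150:340],None,fx=4,fy=3.7,interpolation=cv2.INTER_CUBIC)])
cv2.imwrite("pics/z.png",big[...,::-1])
E
```

```text
mate red [309.1 157.7] 6.1 99.5 [673.4 -67.7  70. ] 899.76306
mate yellow [255.1 156.9] 6.0 94.0 [674.8  40.4  70. ] 896.08105
mate blue [282.2 157.3] 6.0 98.5 [674.1 -13.8  70. ] 896.9538
plain red [192.5 266.5] 5.7 93.0 [456.9 162.1  70. ] 879.5036
plain yellow [219.1 260. ] 5.8 86.5 [469.7 110.   70. ] 879.4874
plain blue [166.  272.9] 6.0 91.0 [444.4 213.9  70. ] 877.6162
mate {'red': [(array([241.4, 182. ]), 6.1, 66.5, array([670.5, -61.3,  66. ]))], 'yellow': [(array([222., 206.]), 7.8, 97.5, array([672.4,  41.8,  66. ]))], 'green': [(array([210.2, 220. ]), 6.5, 65.5, array([674.2,  93.8,  66. ]))], 'blue': [(array([232.5, 193. ]), 6.3, 65.0, array([671.4, -11.5,  66. ]))]}
plain {'red': [(array([326.9, 266.8]), 9.6, 211.5, array([455.6, 164.7,  66. ]))], 'yellow': [(array([324.5, 245.9]), 8.2, 167.0, array([468.7, 111.5,  66. ]))], 'green': [(array([323. , 225.5]), 6.0, 54.0, array([482. ,  51.4,  66. ]))], 'blue': [(array([329.3, 289.7]), 8.7, 205.5, array([443.2, 215.8,  66. ]))]}
hole [307.74193573 189.41935444] 10.379229545593262 306.5 [613.9 -67.1  34. ]
hole [281.82499695 189.        ] 10.608148574829102 315.5 [614.7 -13.4  34. ]
hole [255.58333206 188.91666698] 10.623059272766113 313.0 [614.8  40.9  34. ]
hole [229.5 188. ] 10.547611236572266 307.0 [616.7  94.9  34. ]
```

View pics/z.png

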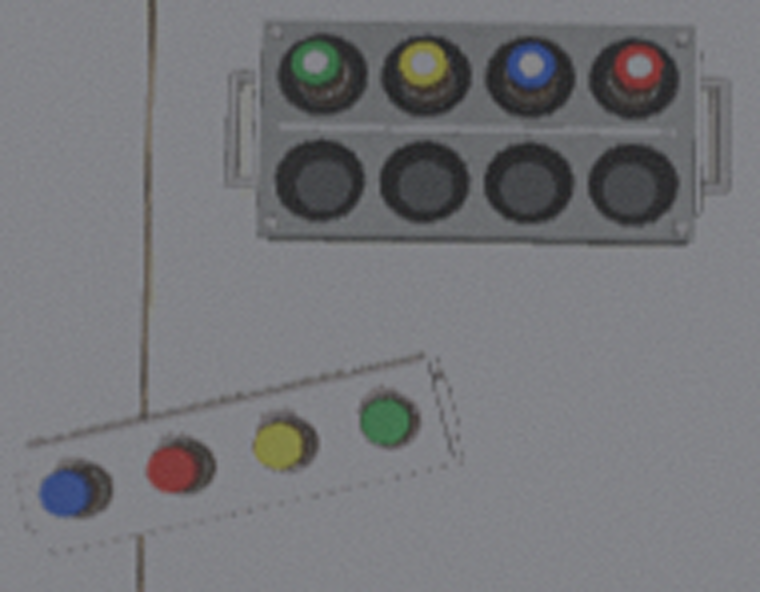

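The zoom confirms the order. The checks also hold: cap pitch ≈53.5–54 mm, and front holes 60 mm from the mates. The bench row is at yaw ≈0.238 rad and the sampler at ≈-0.014. I'll grip the caps across each row.

```bash
cat > goal.py <<'E'
import sys,numpy as np
from rig import sensors
from scipy.spatial.transform import Rotation as R
s=sensors.sense(); a=list(map(float,sys.argv[1:]))
R0=R.from_euler("xyz",s["tcp_rot"]); 
print("t",round(s["clock"],2),s["eef_pos"].round(1),s["tcp_rot"].round(4),"F",s["contact_force"].round(1),"open",round(s["opening"],3),"g",s["grasp_force"])
for i in range(0,len(a),4):
    x,y,z,psi=a[i:i+4]; R1=R.from_euler("xyz",[np.pi,0,psi])
    print("turn",(R0.inv()*R1).as_rotvec().round(3),"shift",(R0.inv().apply(np.array([x,y,z])-s["eef_pos"])/1000).round(4))
E
python3 goal.py 444.4 213.9 130 1.809
```

```text
t 0.1 [251.1 571.8 230.6] [-3.1403  0.      2.7278] F [ 0.9 -0.8 -0.3] open 1.001 g 0.0
turn [-0.001  0.001  0.919] shift [-0.3209 -0.2499  0.101 ]
```

The rows are not in the units I measure in: turns go in shares of 90 degrees. I convert before sending: 0.919 rad / 1.5708 = 0.5851.

Call:
{"api": "move_arm", "payload": {
  "motion": [
    [0,0,0.0509,-0.028,-0.022,0.009,0.05],
    [0,0,0.1273,-0.07,-0.055,0.022,0.05],
    [0,0,0.2228,-0.12,-0.094,0.038,0.05],
    [0,0,0.3183,-0.172,-0.134,0.054,0.05],
    [0,0,0.4138,-0.225,-0.175,0.071,0.05],
    [0,0,0.4966,-0.27,-0.211,0.085,0.05],
    [-0.0006,0.0006,0.5539,-0.303,-0.236,0.095,0.05],
    [-0.0006,0.0006,0.5851,-0.321,-0.25,0.101,0.05]
  ],
  "grip_force": 30
}}

```text
clock: 1.1
eef_pos: [445.1, 211.7, 129.4]
tcp_rot: [-3.141, -0.001, 1.804]
contact_force: [0.5, 0.6, 0.4]
opening: 0.59
grasp_force: 0.0
```

```bash
python3 goal.py 444.4 213.9 130 1.809 444.4 213.9 44 1.809; python3 -c "
from h import *
for n in('top','side'):
    p,d=grab_frame(n); cv2.imwrite(f'pics/{n}1.png',p[...,::-1])
t=cv2.imread('pics/top1.png')[220:320,120:270];s=cv2.imread('pics/side1.png')[150:340,250:400]
cv2.imwrite('pics/c1.png',np.hstack([cv2.resize(t,(450,300)),cv2.resize(s,(300,380))[:300]]))
"
```

```text
t 1.1 [445.1 211.7 129.4] [-3.1407e+00 -7.0000e-04  1.8043e+00] F [0.5 0.6 0.4] open 0.59 g 0.0
turn [-0.001 -0.001 -0.005] shift [ 0.0023 -0.0001 -0.0006]
turn [-0.001 -0.001 -0.005] shift [ 0.0022 -0.0001  0.0854]
```

View pics/c1.png

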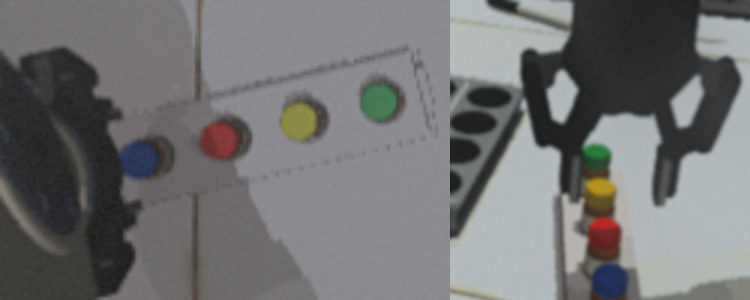

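The crop shows the open fingers astride the row. They sit high in the side view because they are still at z≈130. I'll check the fingertip midpoint against the reported TCP.

```bash
python3 -c "
from h import *
print(plane('side',[(334,248)],133), plane('side',[(312.5,247),(356,250)],135))"
```

```text
[[444.02171277 208.59907379 133.        ]] [[471.8227635  217.74821173 135.        ]
 [414.72754132 207.32069316 135.        ]]
```

Call:
{"api": "move_arm", "payload": {
  "motion": [
    [0,0,0,0,0,0.015,0.05],
    [0,0,0,0,0,0.04,0.05],
    [0,0,0,0,0,0.065,0.05],
    [0,0,0,0,0,0.08,0.05],
    [0,0,0,0,0,0.086,0.05],
    [0,0,0,0,0,0.086,0.05]
  ]
}}

```text
clock: 1.95
eef_pos: [444.6, 214.7, 44.2]
tcp_rot: [3.141, -0.001, 1.809]
contact_force: [0.2, 0.5, 0.1]
opening: 0.589
grasp_force: 0.0
```

```bash
python3 goal.py 444.4 213.9 44 1.809; python3 -c "
from h import *
p,d=grab_frame('side'); cv2.imwrite('pics/s2.png',cv2.resize(p[200:340,250:420,::-1],None,fx=4,fy=4))
"
```

```text
t 1.95 [444.6 214.7  44.2] [ 3.1415e+00 -1.2000e-03  1.8094e+00] F [0.2 0.5 0.1] open 0.589 g 0.0
turn [ 0.    -0.001  0.   ] shift [-0.0007 -0.0004  0.0002]
```

View pics/s2.png

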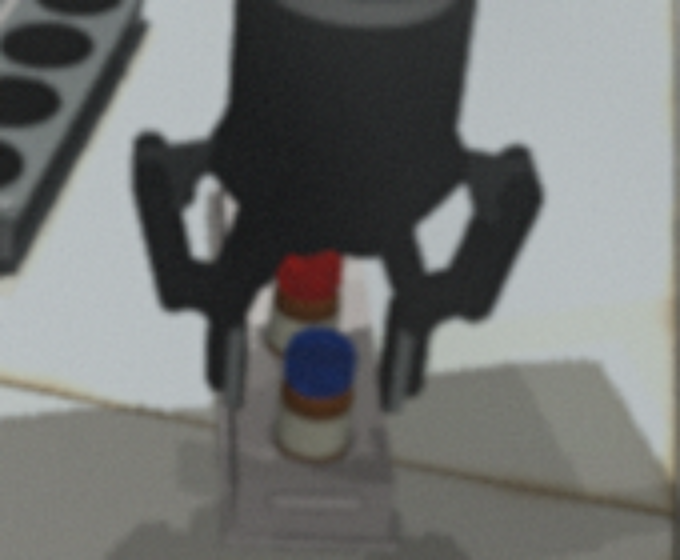

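The fingers straddle the blue cap at (320,360) and are well centred. Closing now.

Call:
{"api": "move_arm", "payload": {
  "motion": [
    [0,0,0,0,0,0,0.015],
    [0,0,0,0,0,0,0.015],
    [0,0,0,0,0,0,0.015],
    [0,0,0,0,0,0,0.015],
    [0,0,0,0,0,0,0.015],
    [0,0,0,0,0,0,0.015]
  ],
  "grip_force": 35
}}

```text
clock: 2.75
eef_pos: [445.0, 214.5, 44.9]
tcp_rot: [3.14, -0.002, 1.809]
contact_force: [-2.2, 0.6, 5.8]
opening: 0.289
grasp_force: 34.0
```

Call:
{"api": "move_arm", "payload": {
  "motion": [
    [0,0,0,0,0,-0.008,0.015],
    [0,0,0,0,0,-0.025,0.015],
    [0,0,0,0,0,-0.05,0.015],
    [0,0,0,0,0,-0.075,0.015],
    [0,0,0,0,0,-0.09,0.015],
    [0,0,0,0,0,-0.09,0.015]
  ]
}}

```text
clock: 3.5
eef_pos: [445.4, 214.6, 135.3]
tcp_rot: [3.139, -0.002, 1.809]
contact_force: [-0.6, 0.5, -0.3]
opening: 0.293
grasp_force: 34.2
```

```bash
python3 goal.py 614.7 -13.4 134 1.557; python3 -c "
from h import *
p,d=grab_frame('side'); cv2.imwrite('pics/s3.png',cv2.resize(p[130:330,240:420,::-1],None,fx=3,fy=3))
"
```

```text
t 3.5 [445.4 214.6 135.3] [ 3.1388e+00 -1.8000e-03  1.8088e+00] F [-0.6  0.5 -0.3] open 0.293 g 34.195180086970254
turn [ 0.003 -0.002  0.252] shift [-0.2615  0.1108  0.0012]
```

View pics/s3.png

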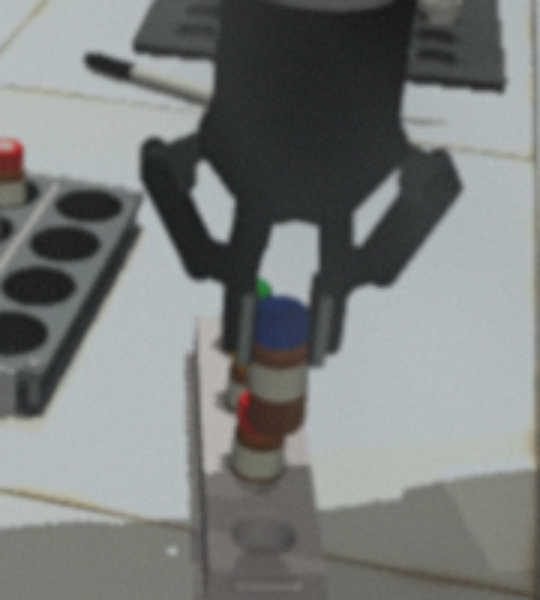

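The blue vial is gripped upright and clear of its well at (265,540). Moving it over its hole.

In the tool's units: 0.252 rad / 1.5708 = 0.1604.

Call:
{"api": "move_arm", "payload": {
  "motion": [
    [0,0,0.0127,-0.016,0.007,0,0.015],
    [0,0,0.0382,-0.056,0.024,0,0.015],
    [0,0,0.0637,-0.104,0.044,0,0.015],
    [0,0,0.0955,-0.152,0.064,0,0.015],
    [0,0,0.121,-0.2,0.085,0,0.015],
    [0.0019,-0.0013,0.1464,-0.242,0.103,0.001,0.015],
    [0.0019,-0.0013,0.1604,-0.2615,0.111,0.001,0.015],
    [0.0019,-0.0013,0.1604,-0.2615,0.111,0.001,0.015]
  ]
}}

```text
clock: 4.55
eef_pos: [614.2, -15.1, 132.0]
tcp_rot: [-3.138, 0.001, 1.555]
contact_force: [-0.6, 0.3, -0.5]
opening: 0.293
grasp_force: 34.2
```

```bash
python3 goal.py 614.7 -13.4 44.5 1.557; python3 -c "
from h import *
for n in('top','side'):
    p,d=grab_frame(n); cv2.imwrite(f'pics/{n}4.png',p[...,::-1])
t=cv2.imread('pics/top4.png')[130:230,200:350];s=cv2.imread('pics/side4.png')[100:280,170:320]
cv2.imwrite('pics/c4.png',np.hstack([cv2.resize(t,(450,300)),cv2.resize(s,(300,360))[:300]]))
"
```

```text
t 4.55 [614.2 -15.1 132. ] [-3.1376e+00  9.0000e-04  1.5545e+00] F [-0.6  0.3 -0.5] open 0.293 g 34.20611852512252
turn [-0.004  0.001 -0.002] shift [0.0018 0.0008 0.0875]
```

View pics/c4.png

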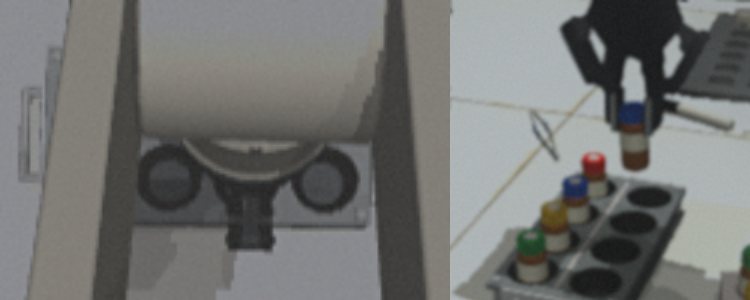

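Blue hangs upright above hole 3, counting from the green end. Lowering it, gently at the end.

In the tool's units: -0.004 rad / 1.5708 = -0.0025.

Call:
{"api": "move_arm", "payload": {
  "motion": [
    [0,0,0,0,0,0.01,0.015],
    [-0.0013,0,0,0.0005,0,0.03,0.015],
    [-0.0025,0,0,0.0005,0,0.05,0.015],
    [-0.0025,0,0,0.0005,0,0.06,0.015],
    [-0.0025,0,0,0.0005,0,0.068,0.015],
    [-0.0025,0,0,0.0005,0,0.074,0.015],
    [-0.0025,0,0,0.0005,0,0.079,0.015],
    [-0.0025,0,0,0.0005,0,0.082,0.015]
  ]
}}

```text
clock: 5.65
eef_pos: [614.1, -13.3, 50.9]
tcp_rot: [3.14, 0.001, 1.557]
contact_force: [0.1, 1.1, 0.3]
opening: 0.287
grasp_force: 34.2
```

```bash
python3 goal.py 614.7 -13.4 44.5 1.557
```

```text
t 5.65 [614.1 -13.3  50.9] [3.1399e+00 1.0000e-03 1.5567e+00] F [0.1 1.1 0.3] open 0.287 g 34.20611980765841
turn [ 0.002  0.001 -0.   ] shift [-0.0001  0.0006  0.0064]
```

Call:
{"api": "move_arm", "payload": {
  "motion": [
    [0,0,0,0,0,0.002,0.015],
    [0,0,0,0,0,0.004,0.015],
    [0,0,0,0,0,0.0055,0.015],
    [0,0,0,0,0,0.007,0.015],
    [0,0,0,0,0,0.007,0.015]
  ]
}}

```text
clock: 6.28
eef_pos: [614.3, -13.3, 44.9]
tcp_rot: [3.14, 0.001, 1.557]
contact_force: [-2.5, 0.2, 9.3]
opening: 0.289
grasp_force: 35.6
```

Contact came at z 44.9, the same height as at the pick, so blue is seated. Releasing and rising.

Call:
{"api": "move_arm", "payload": {
  "motion": [
    [0,0,0,0,0,0,0.026],
    [0,0,0,0,0,0,0.032],
    [0,0,0,0,0,0,0.038],
    [0,0,0,0,0,-0.004,0.038],
    [0,0,0,0,0,-0.02,0.038],
    [0,0,0,0,0,-0.045,0.038],
    [0,0,0,0,0,-0.075,0.038],
    [0,0,0,0,0,-0.09,0.038]
  ]
}}

```text
clock: 7.28
eef_pos: [614.9, -13.2, 136.6]
tcp_rot: [3.137, 0.001, 1.557]
contact_force: [-1.1, 1.2, 0.0]
opening: 0.447
grasp_force: 0.0
```

```bash
python3 goal.py 457.0 162.1 130 1.809; python3 -c "
from h import *
p,d=grab_frame('side'); cv2.imwrite('pics/s5.png',cv2.resize(p[130:310,170:360,::-1],None,fx=3,fy=3))
"
```

```text
t 7.28 [614.9 -13.2 136.6] [3.1371e+00 1.0000e-03 1.5568e+00] F [-1.1  1.2  0. ] open 0.447 g 0.0
turn [ 0.004  0.002 -0.252] shift [ 0.1731 -0.1604  0.0057]
```

View pics/s5.png

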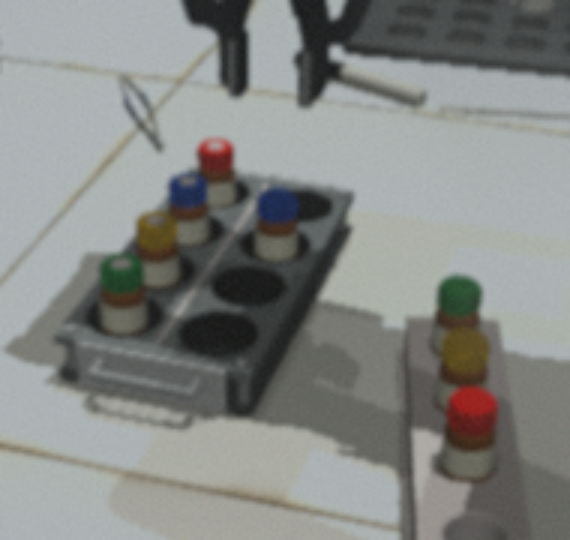

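Blue stands seated and upright at (277,225), in front of the blue mate. Red is next.

In the tool's units: -0.252 rad / 1.5708 = -0.1604.

Call:
{"api": "move_arm", "payload": {
  "motion": [
    [0,0,-0.0127,0.01,-0.01,0.001,0.05],
    [0,0,-0.0382,0.037,-0.034,0.002,0.05],
    [0,0,-0.07,0.073,-0.067,0.003,0.05],
    [0,0,-0.1019,0.11,-0.102,0.004,0.05],
    [0.0013,0.0006,-0.1337,0.145,-0.134,0.005,0.05],
    [0.0025,0.0013,-0.156,0.167,-0.154,0.006,0.05],
    [0.0025,0.0013,-0.1604,0.173,-0.1605,0.006,0.05],
    [0.0025,0.0013,-0.1604,0.173,-0.1605,0.006,0.05]
  ]
}}

```text
clock: 8.32
eef_pos: [455.1, 162.1, 127.0]
tcp_rot: [-3.138, -0.001, 1.81]
contact_force: [-0.3, -0.2, -0.0]
opening: 0.586
grasp_force: 0.0
```

```bash
python3 goal.py 457.0 162.1 130 1.809 457 162.1 44 1.809
```

```text
t 8.32 [455.1 162.1 127. ] [-3.1380e+00 -9.0000e-04  1.8098e+00] F [-0.3 -0.2 -0. ] open 0.586 g 0.0
turn [-0.004 -0.001  0.001] shift [-0.0005  0.0018 -0.003 ]
turn [-0.004 -0.001  0.001] shift [-0.0005  0.0021  0.083 ]
```

In the tool's units: -0.002 rad / 1.5708 = -0.0013.

Call:
{"api": "move_arm", "payload": {
  "motion": [
    [-0.0013,0,0,0,0.001,0.013,0.05],
    [-0.0013,0,0,0,0.001,0.038,0.05],
    [-0.0013,0,0,0,0.001,0.062,0.05],
    [-0.0013,0,0,0,0.001,0.078,0.05],
    [-0.0013,0,0,0,0.001,0.083,0.05],
    [-0.0013,0,0,0,0.001,0.083,0.05],
    [-0.0013,0,0,0,0.001,0.083,0.05]
  ]
}}

```text
clock: 9.2
eef_pos: [457.1, 162.5, 45.2]
tcp_rot: [3.141, -0.001, 1.809]
contact_force: [-0.0, 0.0, 0.1]
opening: 0.585
grasp_force: 0.0
```

```bash
python3 goal.py 457.0 162.1 44 1.809
```

```text
t 9.2 [457.1 162.5  45.2] [ 3.1411e+00 -1.3000e-03  1.8087e+00] F [-0.   0.   0.1] open 0.585 g 0.0
turn [ 0.    -0.001 -0.   ] shift [-0.0003 -0.0002  0.0012]
```

Call:
{"api": "move_arm", "payload": {
  "motion": [
    [0,0,0,0,0,0.001,0.04],
    [0,0,0,0,0,0.001,0.015],
    [0,0,0,0,0,0.001,0.015],
    [0,0,0,0,0,0.001,0.015],
    [0,0,0,0,0,0.001,0.015],
    [0,0,0,0,0,0.001,0.015]
  ]
}}

```text
clock: 9.95
eef_pos: [456.7, 162.4, 44.0]
tcp_rot: [-3.141, -0.001, 1.809]
contact_force: [-0.8, 0.3, 6.2]
opening: 0.291
grasp_force: 34.1
```

Call:
{"api": "move_arm", "payload": {
  "motion": [
    [0,0,0,0,0,-0.008,0.015],
    [0,0,0,0,0,-0.025,0.015],
    [0,0,0,0,0,-0.05,0.015],
    [0,0,0,0,0,-0.075,0.015],
    [0,0,0,0,0,-0.09,0.015],
    [0,0,0,0,0,-0.09,0.015]
  ]
}}

```text
clock: 10.7
eef_pos: [457.3, 162.5, 134.6]
tcp_rot: [3.14, -0.001, 1.809]
contact_force: [-0.2, 0.2, -0.1]
opening: 0.288
grasp_force: 34.4
```

```bash
python3 goal.py 614 -67.3 134 1.557
```

```text
t 10.7 [457.3 162.5 134.6] [ 3.1400e+00 -1.4000e-03  1.8088e+00] F [-0.2  0.2 -0.1] open 0.288 g 34.440271245648546
turn [ 0.001 -0.002  0.252] shift [-0.2602  0.0981  0.0004]
```

In the tool's units: 0.252 rad / 1.5708 = 0.1604.

Call:
{"api": "move_arm", "payload": {
  "motion": [
    [0,0,0.0127,-0.016,0.006,0,0.015],
    [0,0,0.0382,-0.056,0.021,0,0.015],
    [0,0,0.0637,-0.104,0.039,0,0.015],
    [0,0,0.0955,-0.152,0.057,0,0.015],
    [0,0,0.121,-0.2,0.075,0,0.015],
    [0.0006,-0.0006,0.1464,-0.242,0.091,0,0.015],
    [0.0006,-0.0006,0.1604,-0.26,0.098,0,0.015],
    [0.0006,-0.0006,0.1604,-0.26,0.098,0,0.015]
  ]
}}

```text
clock: 11.7
eef_pos: [613.0, -68.5, 132.1]
tcp_rot: [-3.138, -0.0, 1.555]
contact_force: [-0.1, -0.1, -0.3]
opening: 0.289
grasp_force: 34.4
```

Call:
{"api": "move_arm", "payload": {
  "motion": [
    [0,0,0,0,0,0.01,0.015],
    [0,0,0,0,0,0.03,0.015],
    [0,0,0,0,0,0.05,0.015],
    [0,0,0,0,0,0.06,0.015],
    [0,0,0,0,0,0.068,0.015],
    [0,0,0,0,0,0.074,0.015],
    [0,0,0,0,0,0.079,0.015],
    [0,0,0,0,0,0.081,0.015]
  ]
}}

```text
clock: 12.7
eef_pos: [613.1, -67.4, 52.1]
tcp_rot: [-3.14, 0.0, 1.557]
contact_force: [-1.1, 0.1, 0.2]
opening: 0.29
grasp_force: 34.4
```

```bash
python3 goal.py 614 -67.3 44 1.557
```

```text
t 12.7 [613.1 -67.4  52.1] [-3.1399e+00  1.0000e-04  1.5567e+00] F [-1.1  0.1  0.2] open 0.29 g 34.43919237608952
turn [-0.002  0.    -0.   ] shift [0.0001 0.0009 0.0081]
```

In the tool's units: -0.002 rad / 1.5708 = -0.0013.

Call:
{"api": "move_arm", "payload": {
  "motion": [
    [-0.0013,0,0,0,0.0008,0.002,0.015],
    [-0.0013,0,0,0,0.0008,0.004,0.015],
    [-0.0013,0,0,0,0.0008,0.006,0.015],
    [-0.0013,0,0,0,0.0008,0.0075,0.015],
    [-0.0013,0,0,0,0.0008,0.009,0.015],
    [-0.0013,0,0,0,0.0008,0.009,0.015]
  ]
}}

```text
clock: 13.45
eef_pos: [614.0, -67.4, 44.1]
tcp_rot: [3.141, 0.0, 1.557]
contact_force: [-2.0, -0.2, 7.8]
opening: 0.291
grasp_force: 35.5
```

Red is seated (7.8 N at z 44.1). Releasing.

Call:
{"api": "move_arm", "payload": {
  "motion": [
    [0,0,0,0,0,0,0.026],
    [0,0,0,0,0,0,0.032],
    [0,0,0,0,0,0,0.038],
    [0,0,0,0,0,-0.004,0.038],
    [0,0,0,0,0,-0.02,0.038],
    [0,0,0,0,0,-0.045,0.038],
    [0,0,0,0,0,-0.075,0.038],
    [0,0,0,0,0,-0.09,0.038]
  ]
}}

```text
clock: 14.45
eef_pos: [614.9, -67.4, 135.9]
tcp_rot: [3.138, 0.0, 1.557]
contact_force: [0.0, -0.3, -0.2]
opening: 0.441
grasp_force: 0.0
```

```bash
python3 goal.py 469.7 110 130 1.809
```

```text
t 14.45 [614.9 -67.4 135.9] [3.1382e+00 4.0000e-04 1.5568e+00] F [ 0.  -0.3 -0.2] open 0.441 g 0.0
turn [ 0.003  0.001 -0.252] shift [ 0.1754 -0.1477  0.0053]
```

In the tool's units: -0.252 rad / 1.5708 = -0.1604.

Call:
{"api": "move_arm", "payload": {
  "motion": [
    [0,0,-0.0127,0.01,-0.009,0.001,0.05],
    [0,0,-0.0382,0.037,-0.031,0.002,0.05],
    [0,0,-0.07,0.073,-0.061,0.003,0.05],
    [0,0,-0.1019,0.111,-0.093,0.004,0.05],
    [0.0006,0.0006,-0.1337,0.147,-0.124,0.005,0.05],
    [0.0013,0.0006,-0.156,0.169,-0.142,0.005,0.05],
    [0.0013,0.0006,-0.1604,0.175,-0.1475,0.005,0.05],
    [0.0013,0.0006,-0.1604,0.175,-0.1475,0.005,0.05]
  ]
}}

```text
clock: 15.45
eef_pos: [468.2, 109.9, 127.7]
tcp_rot: [-3.139, -0.001, 1.81]
contact_force: [-0.2, 0.6, -0.1]
opening: 0.588
grasp_force: 0.0
```

Call:
{"api": "move_arm", "payload": {
  "motion": [
    [0,0,0,0,0,0.013,0.05],
    [0,0,0,0,0,0.038,0.05],
    [0,0,0,0,0,0.062,0.05],
    [0,0,0,0,0,0.079,0.05],
    [0,0,0,0,0,0.084,0.05],
    [0,0,0,0,0,0.084,0.05],
    [0,0,0,0,0,0.084,0.05]
  ]
}}

```text
clock: 16.32
eef_pos: [469.1, 109.7, 44.6]
tcp_rot: [-3.141, -0.001, 1.808]
contact_force: [0.8, -0.2, 0.2]
opening: 0.584
grasp_force: 0.0
```

```bash
python3 goal.py 469.7 110 44 1.809
```

```text
t 16.32 [469.1 109.7  44.6] [-3.1408e+00 -1.0000e-03  1.8085e+00] F [ 0.8 -0.2  0.2] open 0.584 g 0.0
turn [-0.001 -0.001 -0.001] shift [0.0002 0.0006 0.0006]
```

Call:
{"api": "move_arm", "payload": {
  "motion": [
    [0,0,0,0,0.0005,0,0.04],
    [0,0,0,0,0.0005,0,0.015],
    [0,0,0,0,0.0005,0,0.015],
    [0,0,0,0,0.0005,0,0.015],
    [0,0,0,0,0.0005,0,0.015],
    [0,0,0,0,0.0005,0,0.015]
  ]
}}

```text
clock: 17.08
eef_pos: [469.4, 110.0, 44.7]
tcp_rot: [-3.141, -0.001, 1.809]
contact_force: [-1.4, -0.0, 5.5]
opening: 0.29
grasp_force: 34.0
```

Call:
{"api": "move_arm", "payload": {
  "motion": [
    [0,0,0,0,0,-0.008,0.015],
    [0,0,0,0,0,-0.025,0.015],
    [0,0,0,0,0,-0.05,0.015],
    [0,0,0,0,0,-0.075,0.015],
    [0,0,0,0,0,-0.09,0.015],
    [0,0,0,0,0,-0.09,0.015]
  ]
}}

```text
clock: 17.82
eef_pos: [470.0, 110.0, 135.2]
tcp_rot: [3.141, -0.001, 1.809]
contact_force: [-0.8, -0.5, -0.2]
opening: 0.289
grasp_force: 34.4
```

```bash
python3 goal.py 615.3 40.7 134 1.557;  python3 -c "
from h import *
p,d=grab_frame('side'); cv2.imwrite('pics/s6.png',cv2.resize(p[110:310,170:380,::-1],None,fx=3,fy=3))
"
```

```text
t 17.82 [470.  110.  135.2] [ 3.1409e+00 -1.0000e-03  1.8088e+00] F [-0.8 -0.5 -0.2] open 0.289 g 34.3924333259929
turn [ 0.001 -0.001  0.252] shift [-0.1016  0.1249  0.0011]
```

View pics/s6.png

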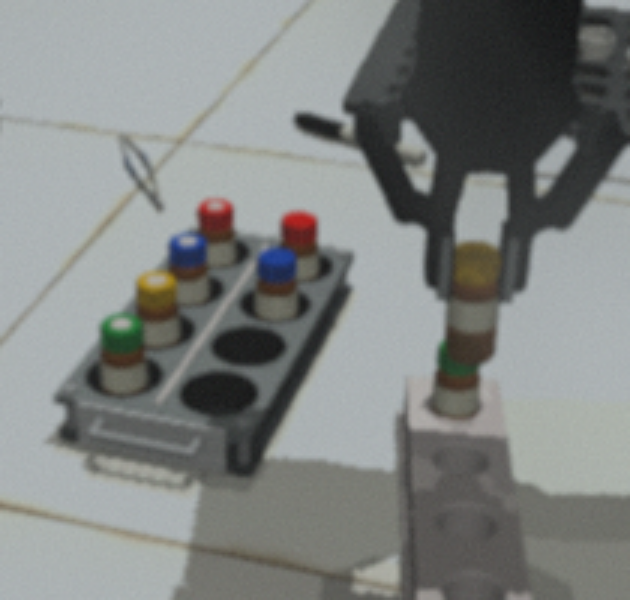

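Red and blue stand seated and upright beside their mates, and yellow is held upright. Moving yellow to its hole.

In the tool's units: 0.252 rad / 1.5708 = 0.1604.

Call:
{"api": "move_arm", "payload": {
  "motion": [
    [0,0,0.0127,-0.008,0.01,0,0.015],
    [0,0,0.0382,-0.024,0.03,0,0.015],
    [0,0,0.07,-0.045,0.055,0,0.015],
    [0,0,0.1019,-0.066,0.081,0,0.015],
    [0,0,0.1337,-0.085,0.105,0,0.015],
    [0.0006,-0.0006,0.1528,-0.097,0.12,0,0.015],
    [0.0006,-0.0006,0.1604,-0.1015,0.125,0.001,0.015],
    [0.0006,-0.0006,0.1604,-0.1015,0.125,0.001,0.015]
  ]
}}

```text
clock: 18.88
eef_pos: [614.3, 40.4, 131.8]
tcp_rot: [-3.137, 0.001, 1.556]
contact_force: [0.0, 0.0, -0.2]
opening: 0.287
grasp_force: 34.4
```

Call:
{"api": "move_arm", "payload": {
  "motion": [
    [0,0,0,0,0,0.01,0.015],
    [0,0,0,0,0,0.03,0.015],
    [0,0,0,0,0,0.05,0.015],
    [0,0,0,0,0,0.06,0.015],
    [0,0,0,0,0,0.068,0.015],
    [0,0,0,0,0,0.074,0.015],
    [0,0,0,0,0,0.079,0.015],
    [0,0,0,0,0,0.081,0.015]
  ]
}}

```text
clock: 19.88
eef_pos: [614.5, 40.6, 51.8]
tcp_rot: [-3.139, 0.001, 1.557]
contact_force: [0.1, 0.7, -0.7]
opening: 0.29
grasp_force: 34.4
```

```bash
python3 goal.py 615.3 40.7 44.5 1.557
```

```text
t 19.88 [614.5  40.6  51.8] [-3.1390e+00  5.0000e-04  1.5568e+00] F [ 0.1  0.7 -0.7] open 0.29 g 34.40246638725512
turn [-0.003  0.001 -0.   ] shift [0.0001 0.0008 0.0073]
```

In the tool's units: -0.003 rad / 1.5708 = -0.0019.

Call:
{"api": "move_arm", "payload": {
  "motion": [
    [-0.0019,0,0,0,0.0005,0.002,0.015],
    [-0.0019,0,0,0,0.0005,0.004,0.015],
    [-0.0019,0,0,0,0.0005,0.0055,0.015],
    [-0.0019,0,0,0,0.0005,0.007,0.015],
    [-0.0019,0,0,0,0.0005,0.008,0.015],
    [-0.0019,0,0,0,0.0005,0.008,0.015]
  ]
}}

```text
clock: 20.62
eef_pos: [615.1, 40.6, 44.7]
tcp_rot: [3.141, 0.0, 1.557]
contact_force: [-3.2, -0.3, 8.4]
opening: 0.285
grasp_force: 35.5
```

Call:
{"api": "move_arm", "payload": {
  "motion": [
    [0,0,0,0,0,0,0.026],
    [0,0,0,0,0,0,0.032],
    [0,0,0,0,0,0,0.038],
    [0,0,0,0,0,-0.004,0.038],
    [0,0,0,0,0,-0.02,0.038],
    [0,0,0,0,0,-0.045,0.038],
    [0,0,0,0,0,-0.075,0.038],
    [0,0,0,0,0,-0.09,0.038]
  ]
}}

```text
clock: 21.62
eef_pos: [616.0, 40.7, 136.5]
tcp_rot: [3.138, 0.0, 1.557]
contact_force: [-0.4, 0.2, -0.4]
opening: 0.443
grasp_force: 0.0
```

```bash
python3 goal.py 482.4 58 130 1.809; python3 -c "
from h import *
t=cv2.imread('pics/top0.png')[...,::-1].copy()
print([(p,r,plane('top',[p],70)[0].round(1)) for p,r,a in caps(t,(150,235,270,290),80)['green']])"
```

```text
t 21.62 [616.   40.7 136.5] [3.1381e+00 2.0000e-04 1.5568e+00] F [-0.4  0.2 -0.4] open 0.443 g 0.0
turn [ 0.003  0.001 -0.252] shift [ 0.0154 -0.1339  0.0061]
[(array([246. , 253.5]), 5.9, array([482.4,  57.3,  70. ]))]
```

In the tool's units: -0.252 rad / 1.5708 = -0.1604.

Call:
{"api": "move_arm", "payload": {
  "motion": [
    [0,0,-0.0127,0.001,-0.01,0,0.05],
    [0,0,-0.0382,0.004,-0.032,0.001,0.05],
    [0,0,-0.07,0.007,-0.06,0.002,0.05],
    [0,0,-0.1019,0.01,-0.087,0.004,0.05],
    [0.0006,0.0006,-0.1337,0.013,-0.112,0.005,0.05],
    [0.0013,0.0006,-0.1528,0.015,-0.128,0.006,0.05],
    [0.0013,0.0006,-0.1604,0.016,-0.134,0.006,0.05],
    [0.0013,0.0006,-0.1604,0.016,-0.134,0.006,0.05]
  ]
}}

```text
clock: 22.62
eef_pos: [481.3, 58.6, 127.8]
tcp_rot: [-3.14, -0.001, 1.809]
contact_force: [-0.0, -0.2, -0.0]
opening: 0.583
grasp_force: 0.0
```

Call:
{"api": "move_arm", "payload": {
  "motion": [
    [0,0,0,0,0,0.013,0.05],
    [0,0,0,0,0,0.038,0.05],
    [0,0,0,0,0,0.062,0.05],
    [0,0,0,0,0,0.079,0.05],
    [0,0,0,0,0,0.084,0.05],
    [0,0,0,0,0,0.084,0.05],
    [0,0,0,0,0,0.084,0.05]
  ]
}}

```text
clock: 23.5
eef_pos: [481.5, 58.6, 44.2]
tcp_rot: [-3.141, -0.001, 1.809]
contact_force: [-0.6, 0.3, -0.1]
opening: 0.586
grasp_force: 0.0
```

```bash
python3 goal.py 482.4 57.6 44 1.809
```

```text
t 23.5 [481.5  58.6  44.2] [-3.1408e+00 -5.0000e-04  1.8087e+00] F [-0.6  0.3 -0.1] open 0.586 g 0.0
turn [-0.001 -0.001 -0.   ] shift [-0.0011  0.0006  0.0002]
```

Call:
{"api": "move_arm", "payload": {
  "motion": [
    [0,0,0,-0.001,0.0005,0,0.045],
    [0,0,0,-0.001,0.0005,0,0.015],
    [0,0,0,-0.001,0.0005,0,0.015],
    [0,0,0,-0.001,0.0005,0,0.015],
    [0,0,0,-0.001,0.0005,0,0.015],
    [0,0,0,-0.001,0.0005,0,0.015]
  ]
}}

```text
clock: 24.25
eef_pos: [482.1, 57.7, 44.3]
tcp_rot: [-3.141, -0.0, 1.809]
contact_force: [-1.1, -1.3, 5.6]
opening: 0.29
grasp_force: 34.1
```

Call:
{"api": "move_arm", "payload": {
  "motion": [
    [0,0,0,0,0,-0.008,0.015],
    [0,0,0,0,0,-0.025,0.015],
    [0,0,0,0,0,-0.05,0.015],
    [0,0,0,0,0,-0.075,0.015],
    [0,0,0,0,0,-0.09,0.015],
    [0,0,0,0,0,-0.09,0.015]
  ]
}}

```text
clock: 25.0
eef_pos: [482.5, 57.7, 134.8]
tcp_rot: [3.141, -0.0, 1.809]
contact_force: [-0.2, 0.4, -0.2]
opening: 0.291
grasp_force: 34.4
```

```bash
python3 goal.py 616 94.7 134 1.557
```

```text
t 25.0 [482.5  57.7 134.8] [ 3.1412e+00 -4.0000e-04  1.8088e+00] F [-0.2  0.4 -0.2] open 0.291 g 34.411873905446555
turn [ 0.    -0.     0.252] shift [0.0045 0.1384 0.0008]
```

In the tool's units: 0.252 rad / 1.5708 = 0.1604.

Call:
{"api": "move_arm", "payload": {
  "motion": [
    [0,0,0.0127,0,0.01,0,0.015],
    [0,0,0.0382,0.001,0.033,0,0.015],
    [0,0,0.07,0.002,0.06,0,0.015],
    [0,0,0.1019,0.003,0.088,0,0.015],
    [0,0,0.1337,0.004,0.115,0,0.015],
    [0,0,0.1528,0.0045,0.132,0,0.015],
    [0,0,0.1604,0.0045,0.138,0,0.015],
    [0,0,0.1604,0.0045,0.138,0,0.015]
  ]
}}

```text
clock: 26.0
eef_pos: [614.6, 94.6, 132.6]
tcp_rot: [-3.138, 0.0, 1.557]
contact_force: [-0.9, -0.2, -0.5]
opening: 0.29
grasp_force: 34.4
```

Call:
{"api": "move_arm", "payload": {
  "motion": [
    [0,0,0,0,0,0.01,0.015],
    [0,0,0,0,0,0.03,0.015],
    [0,0,0,0,0,0.05,0.015],
    [0,0,0,0,0,0.06,0.015],
    [0,0,0,0,0,0.068,0.015],
    [0,0,0,0,0,0.074,0.015],
    [0,0,0,0,0,0.079,0.015],
    [0,0,0,0,0,0.081,0.015]
  ]
}}

```text
clock: 27.0
eef_pos: [614.8, 94.6, 52.5]
tcp_rot: [-3.14, -0.0, 1.557]
contact_force: [0.3, -0.2, -0.7]
opening: 0.286
grasp_force: 34.4
```

```bash
python3 goal.py 616 94.7 44.2 1.557
```

```text
t 27.0 [614.8  94.6  52.5] [-3.1399e+00 -2.0000e-04  1.5568e+00] F [ 0.3 -0.2 -0.7] open 0.286 g 34.42155593598727
turn [-0.002 -0.    -0.   ] shift [0.0001 0.0012 0.0083]
```

In the tool's units: -0.002 rad / 1.5708 = -0.0013.

Call:
{"api": "move_arm", "payload": {
  "motion": [
    [-0.0013,0,0,0,0.001,0.002,0.015],
    [-0.0013,0,0,0,0.001,0.004,0.015],
    [-0.0013,0,0,0,0.001,0.006,0.015],
    [-0.0013,0,0,0,0.001,0.0075,0.015],
    [-0.0013,0,0,0,0.001,0.009,0.015],
    [-0.0013,0,0,0,0.001,0.009,0.015]
  ]
}}

```text
clock: 27.75
eef_pos: [615.9, 94.6, 44.3]
tcp_rot: [3.141, -0.0, 1.557]
contact_force: [-2.6, -0.6, 7.6]
opening: 0.291
grasp_force: 35.4
```

Call:
{"api": "move_arm", "payload": {
  "motion": [
    [0,0,0,0,0,0,0.026],
    [0,0,0,0,0,0,0.032],
    [0,0,0,0,0,0,0.038],
    [0,0,0,0,0,-0.004,0.038],
    [0,0,0,0,0,-0.02,0.038],
    [0,0,0,0,0,-0.045,0.038],
    [0,0,0,0,0,-0.075,0.038],
    [0,0,0,0,0,-0.1,0.038]
  ]
}}

```text
clock: 28.75
eef_pos: [616.2, 94.6, 146.0]
tcp_rot: [3.14, -0.0, 1.557]
contact_force: [0.6, 0.6, 1.1]
opening: 0.44
grasp_force: 0.0
```

Call:
{"api": "move_arm", "payload": {
  "motion": [
    [0,0,0,-0.01,-0.01,-0.01,0.038],
    [0,0,0,-0.03,-0.04,-0.02,0.038],
    [0,0,0,-0.06,-0.08,-0.03,0.038],
    [0,0,0,-0.1,-0.12,-0.04,0.038],
    [0,0,0,-0.14,-0.16,-0.04,0.038],
    [0,0,0,-0.17,-0.19,-0.04,0.038],
    [0,0,0,-0.18,-0.2,-0.04,0.038],
    [0,0,0,-0.18,-0.2,-0.04,0.038]
  ]
}}

```text
clock: 29.75
eef_pos: [412.9, -83.0, 183.6]
tcp_rot: [3.141, -0.0, 1.555]
contact_force: [0.1, -0.2, 0.7]
opening: 0.446
grasp_force: 0.0
```

```bash
python3 -c "
from h import *
for n in('top','side'):
    p,d=grab_frame(n); cv2.imwrite(f'pics/{n}9.png',p[...,::-1])
    if n=='top': print({k:[(q,plane('top',[q],70)[0].round(1)) for q,r,a in v] for k,v in caps(p,(205,140,335,210),80).items()})
t=cv2.imread('pics/top9.png')[130:230,200:350];s=cv2.imread('pics/side9.png')[160:280,180:300]
cv2.imwrite('pics/c9.png',np.hstack([cv2.resize(t,(450,300)),cv2.resize(s,(300,300))]))
"
```

```text
{'red': [(array([308.8, 187.2]), array([613.8, -66.8,  70. ])), (array([309.2, 157.9]), array([673. , -67.9,  70. ]))], 'yellow': [(array([254.8, 186.9]), array([614.3,  40.7,  70. ])), (array([255.3, 157.2]), array([674.2,  40. ,  70. ]))], 'green': [(array([228., 186.]), array([616.1,  94.1,  70. ])), (array([228.3, 156.3]), array([676. ,  94.1,  70. ]))], 'blue': [(array([281.4, 187.3]), array([613.6, -12.2,  70. ])), (array([282.1, 157. ]), array([674.7, -13.6,  70. ]))]}
```

View pics/c9.png

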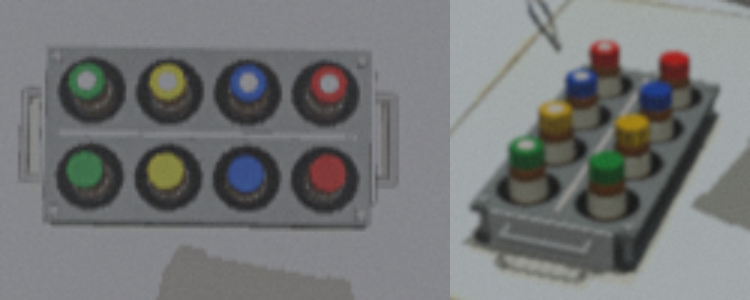

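All four pairs match: each plain vial stands upright and seated in front of its dotted mate. The cap centres lie within about 1.5 mm of the hole centres, and the mates have not moved.

```bash
python3 -c "
from rig import order; print(order.sign_off())"
```

```text
the job is handed in; nothing more can be done
None
```

The job is handed in: all four plain-capped vials are seated upright in the front row, each in front of its same-coloured dotted vial, and the dotted vials are still standing in their holes.

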